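# Show the tipped shaker's head to the phone camera

## Robot

A 6-joint arm with a two-finger parallel gripper is mounted at the origin on a cart in front of the work surface, level with it; the furniture and walls round the work are solid. World frame = base frame: x ahead of the robot, y to its left, z up, the work surface at z = 0. Lengths are in m, angles in rad, forces in N, time in s.
With the tool pointing down it reaches from about 0.325 to 0.875 m from the base axis. Payload 4.4 kg.
Tool frame: the origin (TCP) lies where the fingers leave the gripper's body, on its centre line; the fingertips stand 73 mm ahead of it and the grasp point (between the pads) lies 54 mm ahead of it (env.tcp_to_tips is the z of the fingertips in the tool frame, in m); z points along the fingers, y is the line along which they close (so a half turn about z gives the same grasp; the last joint's range is limited). The gripper opens to 85 mm and grips with 20 to 120 N. Pads are 22 mm wide; open, the fingers measure 114 mm over their backs; the gripper's body (76 mm by 85 mm) begins 54 mm behind the grasp point. The pads swing forward as they close: fully open they stand 13 mm farther back than shut.
Start: joints at [0.969, 0.207, 1.542, -0, 1.393, -0.15], TCP at [0.251, 0.517, 0.304] pointing down, gripper open.
Joint ranges: [-2.73, 2.73], [-0.86, 2.22], [0.23, 2.46], [-1.11, 4.25], [0.08, 2.63], [-2.82, 2.82]. Speed limits (rad/s): [2.79, 2.79, 3.14, 3.14, 3.14, 3.14].

## Interface

Orientations are given as a 3x3 rotation matrix whose columns are the frame's x, y, z axes.
In Python, from cell import env, cams gives the robot as it stands. The module is installed in compiled form; this text tells all that it offers.
- The arm moves only by the tool drive_tool, never from a script. Its argument "series" is a list of rows, each a list of 4 numbers: the shift along the tool's x, y, z in cm, then the turn about the tool's z in rad. A call has 1 to 12 rows; each row shifts and turns the commanded pose from where the row before left it, along the tool's axes as they then stand; what a row does not reach is not made up. A row lasts 1/8 s, in which the tool goes at most 62.5 mm and 10.7 degrees, less where a joint would pass 70% of its speed; a pose out of reach is approached as far as the arm can. A call with a gripper value outside its range is refused whole. "gripper" is the closure, from 0 (fully open) to 1 (shut), set as the call begins (left out, the last holds). The fingers move at their own pace and stop on an object; the grip force is fixed at half the most. Time passes only in rows, so rows that do not move let the fingers close. It gives the time, the measured TCP pose, the force, the opening and the grip force at its end, in the units of the state.
- env.read_state(): the state, without advancing time (a new reading comes with each control period).
- cams.capture(name): name is "scene" or "side" or "wrist"; returns a dict with "color" (480x640x3 uint8, blue, green, red), "K" (3x3 intrinsics, pixels), "rvec" (rotation vector, rad) and "tvec" (3), from world to camera coordinates, as OpenCV has them; the wrist camera has in their place "T_tool_cam" (4x4, takes a point from camera to tool coordinates, whose origin is the TCP and whose axes are the flange's). Camera axes: x right, y down, z forward; pixel columns grow to the right and rows downward; lengths in m; the calibration is good to about 2 mm. A picture is of the moment at which its call begins: read the wrist's pose just before it. There is no depth.
- env.close_job(): hands the job in; it is judged then, once.
The state is a dict: "time_s": time; "joints": joint angles; "qvel": joint speeds; "joint_efforts": joint torques, N m; "ee_pos": TCP position; "eef_rot": TCP orientation; "wrist_force": force on the tool from outside, world axes, zero at the start; "moment": the same for the moment, N m; "gripper_width": opening from 0.0 (shut) to 1.0 (fully open); "gripper_force": force on a finger pad.
Only numpy, scipy, OpenCV 4.12 (cv2) and the standard library are available. Lean on these libraries where they do the work, as an engineer would, in place of code of your own. Each camera call takes 0.05 s, during which the arm holds its last target. There are 200 camera calls.

## Task

One glass salt shaker has tipped over on the lazy Susan, and someone on a video call wants to see whether the holes in its head are clogged. Pick up the lying shaker and hold it still in the air in front of the phone's camera lens: shaker level, centred on the lens, its perforated head pointing straight at the lens from about 10 cm away. Finish while still holding it there; leave the other things standing on the lazy Susan, which turns freely, and do not touch the phone or its stand.

Things in the scene. Friction and masses are not known exactly. Their poses are not given: they have to be found in the camera images.
- shaker: The salt shaker lying on its side on the lazy Susan (the only lying thing): glass body 44 mm across at its widest, 30 mm from the flat end, narrowing to a 34 mm grey perforated head; 90 mm long, about 0.1 kg. Origin: centre of the flat end; z runs to the head. Lying, the origin is 24 mm above the disc and the head dips 0.1 rad. Grip across the body, 25 to 45 mm from the flat end. It can roll.
- shaker_head (a point): Centre of the perforated end of the lying shaker's head, 90 mm from the shaker's origin along its z axis; same axes as shaker.
- turntable: Lazy Susan: dark wooden disc, 320 mm in diameter, on a low black foot. Origin on its axis, at the worktop; the disc's upper face is 30 mm above the worktop, flat, without a rim. The disc spins freely about the upright axis, next to no friction, carrying what stands on it (the foot, whose pose this is, stays fixed).
- phone_stand: Fixed stand: round dark steel base 110 mm in diameter and a thin post carrying a grey phone on its long edge (150 wide, 72 high, 8 thick), camera side towards the robot. Origin: centre of the base's underside; x points level from the camera side through the phone to its back, y to the left as the robot sees it, z up. The phone's height on the post varies from time to time.
- lens (a point): Front of the phone's main camera lens (the upper, larger ring, 18 mm, midway along the phone; the small ring 19 mm below is the flash), 200 to 260 mm above the worktop, 16 mm below the phone's top edge. Axes as phone_stand: the camera looks level along its negative x axis. The head belongs on that axis, 100 mm out.
- standing_shaker: Bystander on the lazy Susan: a salt shaker like the other (44 mm in diameter, 90 mm high), but standing. Origin: centre of its underside, z up.
- spice_jar: Bystander on the lazy Susan: standing spice jar with a red screw cap, 45 mm in diameter, 106 mm high. Origin: centre of its underside, z up.
- egg_cup: Bystander on the lazy Susan: standing wooden egg cup, 45 mm in diameter, 56 mm high. Origin: centre of its underside, z up.
There are look-alikes about, which are no part of the job. Leave any purple look-alike of the shaker alone.

How it is judged:
On the way:
1. the lying shaker is gripped and lifted clear of the lazy Susan (height (world z) of shaker above 0.09 m and contact force between the fingers and shaker above 1 N and contact force between shaker and turntable below 0.05 N), for 0.2 s.
At the end, for the whole second after the job is handed in: Fingers still hold the shaker, at rest, touching nothing else; end of its head 65 to 135 mm in front of the lens, within 18 mm of the lens axis sideways and in height; shaker axis within 0.2 rad of the lens axis, head towards the lens; the other three things stand on the lazy Susan (x of shaker_head in the frame of lens between -0.135 and -0.065 m and y of shaker_head in the frame of lens between -0.018 and 0.018 m and z of shaker_head in the frame of lens between -0.018 and 0.018 m and x of shaker in the frame of lens below -0.145 m and angle between the z axis of shaker and the x axis of lens, either way round below 0.2 rad and height (world z) of shaker_head above 0.15 m and contact force between the fingers and shaker above 1 N and contact force between shaker and turntable below 0.05 N and contact force between shaker and phone_stand below 0.05 N and linear speed of shaker below 0.02 m/s and angular speed of shaker below 0.15 rad/s and angle between each of standing_shaker, spice_jar, egg_cup's own z axis and vertical below 0.15 rad and height (world z) of standing_shaker between 0.025 and 0.04 m and horizontal distance between each of standing_shaker, spice_jar, egg_cup and turntable below 0.155 m and height (world z) of spice_jar between 0.025 and 0.04 m and height (world z) of egg_cup between 0.025 and 0.04 m); the arm keeps its last pose, push and grip.
It fails at once if a bystander on the lazy Susan is tipped over, lifted or knocked off (angle between any of standing_shaker, spice_jar, egg_cup's own z axis and vertical above 0.5 rad or height (world z) of any of standing_shaker, spice_jar, egg_cup above 0.06 m or height (world z) of any of standing_shaker, spice_jar, egg_cup below 0.02 m).
It fails at once if the phone or its stand is touched (contact force between any of the arm, the fingers, shaker and phone_stand above 1 N).
It also fails if it takes over 35 s, if anything falls off the work surface, if the arm or the gripper's body presses on something with over 40 N, if the wrist force passes 120 N, or if a joint passes its speed limit or range.

## Working session

There is one attempt and no reset: what is moved stays moved. The work goes in short steps, Python scripts to look and compute and a tool call to move; the robot and the scene stay as the last step left them, time stands still between calls to the robot, and variables do not carry over. Pictures are saved under pics/ and viewed, at most 10 in all, crops included, and the job is handed in when it is done.

Besides the shell and the picture viewer there is one more tool, called after "Request:" by a JSON object that holds its "api" and its "payload". drive_tool: Moves the arm, as the interface text tells. Its arguments: {"type":"object","properties":{"series":{"type":"array"},"gripper":{"type":"number"}},"required":["series"]}

```bash
mkdir -p pics; cat > h.py <<'E'
import numpy as np, cv2
from cell import env, cams
def cap(n):
    s=env.read_state(); c=cams.capture(n)
    if 'rvec' in c:
        R=cv2.Rodrigues(np.array(c['rvec'],float))[0]; t=np.array(c['tvec'],float).ravel()
        c['R']=R.T; c['o']=-R.T@t
    else:
        T=np.array(c['T_tool_cam']); Rt=np.array(s['eef_rot']); 
        c['R']=Rt@T[:3,:3]; c['o']=Rt@T[:3,3]+np.array(s['ee_pos'])
    return c
def ray(c,u,v):
    d=c['R']@np.linalg.inv(c['K'])@np.array([u,v,1.]); return c['o'],d/np.linalg.norm(d)
def onz(c,u,v,z):
    o,d=ray(c,u,v); return o+d*(z-o[2])/d[2]
def tri(a,b):
    (o1,d1),(o2,d2)=a,b
    s=np.linalg.lstsq(np.c_[d1,-d2],o2-o1,rcond=None)[0]
    p,q=o1+d1*s[0],o2+d2*s[1]; return (p+q)/2,np.linalg.norm(p-q)
def proj(c,p):
    q=np.array(c['K'])@c['R'].T@(np.array(p)-c['o']); return q[:2]/q[2]
E
python3 - <<'E'
from h import *
import pickle
np.set_printoptions(precision=3,suppress=True)
d={}
for n in ['scene','side','wrist']:
    c=cap(n); d[n]=c; cv2.imwrite(f'pics/{n}0.png',c['color']); print(n,c['o'],c['R'][:,2],c['K'][0][0])
pickle.dump(d,open('d0.pkl','wb'))
s=env.read_state(); print(s['ee_pos'],s['eef_rot'],s['time_s'],env.tcp_to_tips)
E
```

```text
scene [-0.014 -0.997  1.01 ] [ 0.483  0.478 -0.734] 591.5815585144159
side [0.434 0.376 0.735] [ 0.125 -0.789 -0.601] 480.36291948397917
wrist [0.188 0.547 0.373] [ 0.244 -0.12  -0.962] 419.0500051882848
[0.251 0.517 0.303] [[-0.9    0.437 -0.001]
 [ 0.437  0.9   -0.001]
 [ 0.    -0.002 -1.   ]] 0.15 0.0726
```

View pics/scene0.png

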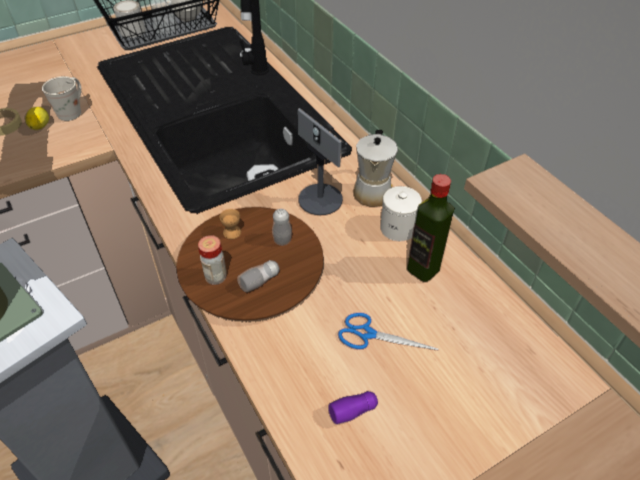

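View pics/side0.png

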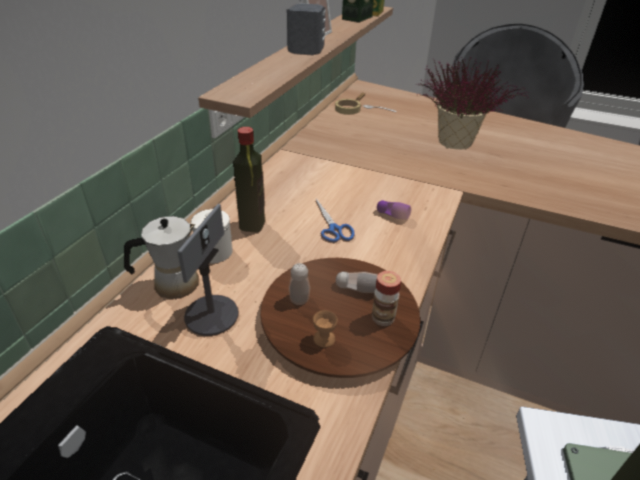

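View pics/wrist0.png

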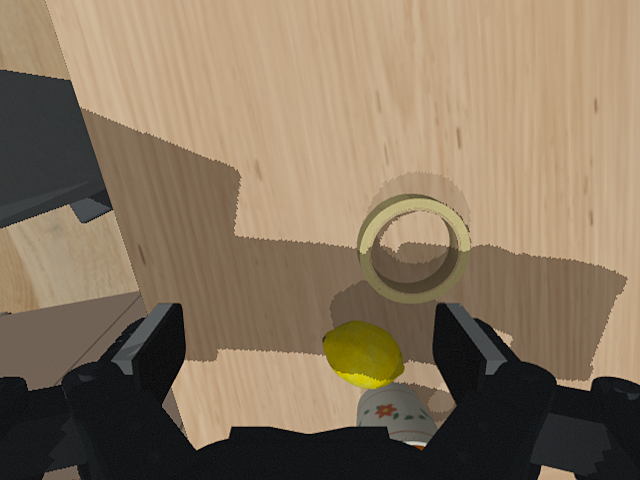

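Scene: shaker body at about (250,280), head (271,268), jar at (212,262), phone at (318,135). Side: shaker behind the jar, head at (343,280), body (362,284); the lens is near (206,236). The wrist view shows none of it. Next I'll zoom in on the details.

```bash
python3 - <<'E'
import pickle,cv2,numpy as np
d=pickle.load(open('d0.pkl','rb'))
a,b=d['scene']['color'],d['side']['color']
def cr(i,x,y): return cv2.resize(i[y:y+60,x:x+80],(400,300),interpolation=cv2.INTER_CUBIC)
cv2.imwrite('pics/crop.png',np.vstack([np.hstack([cr(a,280,100),cr(a,220,240)]),np.hstack([cr(b,165,205),cr(b,325,250)])]))
E
```

```text
(no output)
```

View pics/crop.png

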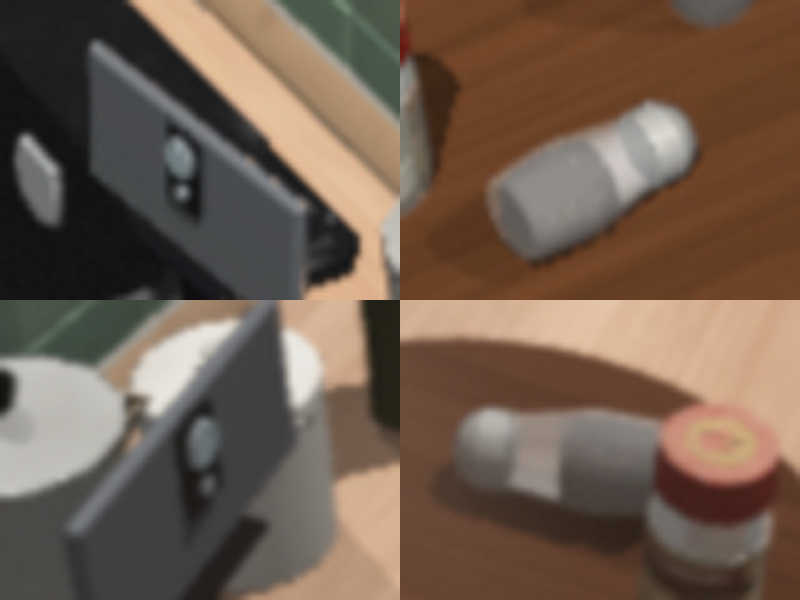

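```bash
python3 - <<'E'
from h import *
import pickle
np.set_printoptions(precision=4,suppress=True)
d=pickle.load(open('d0.pkl','rb')); a,b=d['scene'],d['side']
L,e=tri(ray(a,316,131.4),ray(b,205.6,233.6)); print('lens',L,e)
P,e1=tri(ray(a,298.4,108.4),ray(b,178.6,250)); Q,e2=tri(ray(a,340.6,141),ray(b,220,206.6))
print(P,e1,Q,e2,np.linalg.norm(P-Q)); y=P-Q; print('lens x-yaw',np.arctan2(-y[0],y[1]))
F=onz(a,242,285.2,.054); H=onz(a,277,267,.045); print('shaker',F,H,np.linalg.norm(H-F),np.arctan2(*(H-F)[1::-1]))
print('mid side',[proj(b,p) for p in (F,H)])
for n,s,t in [('jar',(214,275),(385,313)),('std',(283,239),(300,298)),('egg',(232,232),(324,338))]: print(n,onz(a,*s,.038),onz(b,*t,.038))
c=[onz(a,177,262,.03),onz(a,324,262,.03),onz(b,261,312,.03),onz(b,420,312,.03)]; print('disc',*c)
s=env.read_state();R=np.array(s['eef_rot']);print(s['ee_pos'],np.arctan2(R[1,0],R[0,0]),np.arctan2(R[1,1],R[0,1]))
E
```

```text
lens [ 0.7262 -0.2626  0.214 ] 0.001859980310947917
[ 0.7439 -0.1908  0.2308] 0.0005370636618022166 [ 0.7243 -0.335   0.2261] 0.007420264787446302 0.14562532273588802
lens x-yaw -0.1352226113483019
shaker [ 0.4082 -0.3657  0.054 ] [ 0.4958 -0.3753  0.045 ] 0.08859701793528102 -0.10888613351678798
mid side [array([379.1227, 282.1519]), array([337.3528, 277.0492])]
jar [ 0.3914 -0.2925  0.038 ] [ 0.3913 -0.2966  0.038 ]
std [ 0.5636 -0.3209  0.038 ] [ 0.5633 -0.3072  0.038 ]
egg [ 0.4976 -0.2239  0.038 ] [ 0.5003 -0.2131  0.038 ]
disc [ 0.3611 -0.2015  0.03  ] [ 0.5847 -0.4276  0.03  ] [ 0.6337 -0.263   0.03  ] [ 0.322  -0.3196  0.03  ]
[0.2508 0.5169 0.303 ] 2.689758921994593 1.118963111390583
```

Request:
{"api": "drive_tool", "payload": {"series": [[-3.1,-4,0.3,0],[-3.1,-4,0.3,0],[-3.1,-4,0.3,0],[-3.1,-4,0.3,0],[-3.1,-4,0.3,0],[-3.1,-4,0.3,0],[-3.1,-4,0.3,0],[-3.1,-4,0.3,0],[-3.1,-4,0.3,0],[-3.1,-4,0.3,0],[-3.1,-4,0.3,0],[-3.1,-4,0.3,0]], "gripper": 0}}

```text
time_s: 1.65
ee_pos: [0.3761, -0.0786, 0.2678]
eef_rot: [[-0.899, 0.437, 0.001], [0.437, 0.899, 0.0], [-0.0, 0.0, -1.0]]
wrist_force: [0.7, 0.0, -0.3]
gripper_width: 1.003
gripper_force: 0.0
```

Request:
{"api": "drive_tool", "payload": {"series": [[-3.1,-4,0.3,0],[-3.1,-4,0.3,0],[-3.1,-4,0.3,0],[-3.1,-4,0.3,0],[-3.1,-4,0.3,0],[-3.1,-3.4,0.2,0],[0,0,0,-0.17],[0,0,0,-0.17],[0,0,0,0],[0,0,0,0]]}}

```text
time_s: 2.9
ee_pos: [0.4412, -0.3685, 0.2507]
eef_rot: [[-0.993, 0.114, -0.0], [0.114, 0.993, 0.0], [0.0, 0.0, -1.0]]
wrist_force: [-0.0, -0.3, 0.6]
gripper_width: 1.0
gripper_force: 0.0
```

```bash
python3 - <<'E'
from h import *
import pickle
np.set_printoptions(precision=4,suppress=True)
c=cap('wrist'); pickle.dump(c,open('w1.pkl','wb')); cv2.imwrite('pics/w1.png',c['color'])
s=env.read_state();R=np.array(s['eef_rot']);print(s['ee_pos'],np.arctan2(R[1,1],R[0,1]),s['joints'],s['time_s'])
print(proj(c,[.4082,-.3657,.054]),proj(c,[.4958,-.3753,.045]))
E
```

```text
[ 0.4413 -0.3685  0.2508] 1.4573468161998884 [-0.8462  0.2543  1.5972 -0.      1.2902 -2.3035] 2.95
[306.8764 176.9026] [307.4737 298.4838]
```

View pics/w1.png

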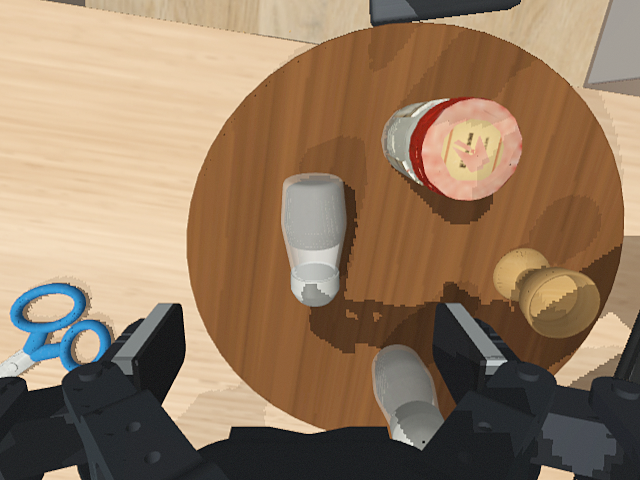

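Wrist view: the shaker's flat end is at about (313,178) and its head end at (317,301). The jar stands to the right of it with room to spare.

```bash
python3 - <<'E'
from h import *
import pickle
np.set_printoptions(precision=4,suppress=True)
c=pickle.load(open('w1.pkl','rb'))
F=onz(c,313,178,.054);H=onz(c,317,301,.045);d=(H-F)/np.linalg.norm(H-F);G=F+.037*d
s=env.read_state();R=np.array(s['eef_rot'])
print(F,H,np.linalg.norm(H-F),np.arctan2(d[1],d[0]),G,'turn',-(np.arctan2(d[1],d[0])+np.pi/2-np.arctan2(R[1,1],R[0,1])),'tool cm',100*R.T@(np.array([G[0],G[1],.109])-s['ee_pos']))
j=onz(c,470,148,.136);print('jar top',j)
E
```

```text
[ 0.4093 -0.3619  0.054 ] [ 0.4985 -0.3687  0.045 ] 0.08989115124495807 -0.07655673203983555 [ 0.446  -0.3647  0.0503] turn -0.0368927785551727 tool cm [-0.4296  0.4246 14.182 ]
jar top [ 0.3927 -0.2924  0.136 ]
```

Request:
{"api": "drive_tool", "payload": {"series": [[-0.5,0.35,0,-0.04],[0,0,3,0],[0,0,3,0],[0,0,3,0],[0,0,2.5,0],[0,0,1.7,0],[0,0,1,0],[0,0,0,0]]}}

```text
time_s: 3.95
ee_pos: [0.4467, -0.3656, 0.1085]
eef_rot: [[-0.997, 0.072, -0.001], [0.072, 0.997, 0.001], [0.001, 0.001, -1.0]]
wrist_force: [-0.5, 0.4, 0.2]
gripper_width: 1.003
gripper_force: 0.0
```

Request:
{"api": "drive_tool", "payload": {"series": [[0,0,0,0],[0,0,0,0],[0,0,0,0],[0,0,0,0],[0,0,0,0],[0,0,0,0],[0,0,0,0],[0,0,0,0]], "gripper": 1}}

```text
time_s: 4.95
ee_pos: [0.4473, -0.3666, 0.1102]
eef_rot: [[-0.997, 0.072, 0.002], [0.072, 0.997, -0.002], [-0.002, -0.002, -1.0]]
wrist_force: [-0.7, 0.5, 5.8]
gripper_width: 0.465
gripper_force: 60.2
```

Request:
{"api": "drive_tool", "payload": {"series": [[0,0,-0.5,0],[0,0,-1,0],[0,0,-2,0],[0,0,-3,0],[0,0,-3,0],[0,0,-3,0],[0,0,-3,0],[0,0,-1.5,0],[0,0,0,0],[0,0,0,0]]}}

```text
time_s: 6.2
ee_pos: [0.4461, -0.3651, 0.2773]
eef_rot: [[-0.997, 0.072, -0.002], [0.072, 0.997, 0.002], [0.002, 0.002, -1.0]]
wrist_force: [-0.1, 0.3, -1.1]
gripper_width: 0.465
gripper_force: 60.4
```

```bash
python3 - <<'E'
from h import *
import pickle
np.set_printoptions(precision=4,suppress=True)
s=env.read_state();print(s['ee_pos'],s['gripper_force'])
d={n:cap(n) for n in ('scene','side','wrist')}; pickle.dump(d,open('d2.pkl','wb'))
for n,(x,y) in {'scene':(200,170),'side':(290,190)}.items(): d[n+'c']=cv2.resize(d[n]['color'][y:y+120,x:x+120],(400,400),interpolation=cv2.INTER_CUBIC)
cv2.imwrite('pics/l.png',np.hstack([d['scenec'],d['sidec']]))
E
```

```text
[ 0.4461 -0.3651  0.2773] 60.443481635302305
```

View pics/l.png

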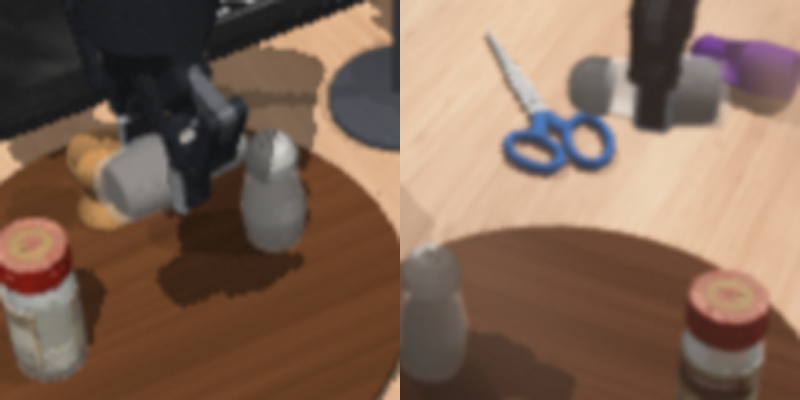

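```bash
python3 - <<'E'
from h import *
import pickle
np.set_printoptions(precision=4,suppress=True)
d=pickle.load(open('d2.pkl','rb'));b=d['side']
s=env.read_state();R=np.array(s['eef_rot']);p=np.array(s['ee_pos']);n=R[:,1]
def pl(u,v):
    o,q=ray(b,u,v);return o+q*((p-o)@n)/(q@n)
H,F=pl(341,215.5),pl(386.6,217);a=(H-F)/np.linalg.norm(H-F)
print(H,F,np.linalg.norm(H-F),'yaw',np.arctan2(a[1],a[0]),'pitch',a[2]); print('in tool',R.T@(H-p),R.T@(F-p))
c=d['wrist'];print(proj(c,H),proj(c,F)); cv2.imwrite('pics/w2.png',c['color'])
E
```

```text
[ 0.4956 -0.3686  0.2091] [ 0.4106 -0.3625  0.221 ] 0.08607293969816143 yaw -0.07153768991526543 pitch -0.1391610804855277
in tool [-0.0497 -0.      0.068 ] [0.0356 0.     0.0562]
[307.7849 431.124 ] [308.0411 230.5085]
```

View pics/w2.png

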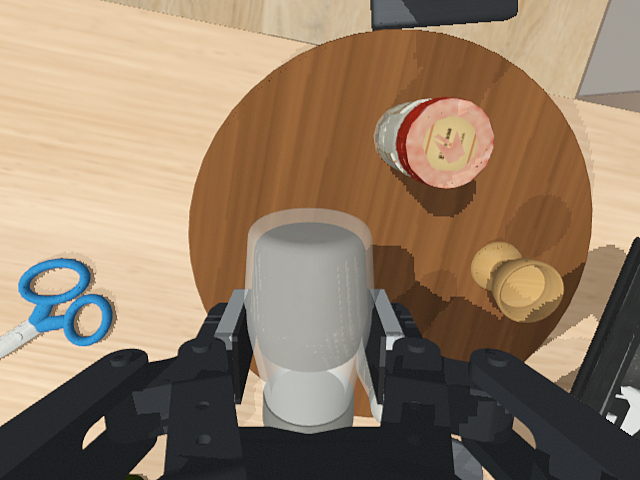

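```bash
python3 - <<'E'
from h import *
import pickle
np.set_printoptions(precision=4,suppress=True)
d=pickle.load(open('d0.pkl','rb'));A,B=d['scene'],d['side']
for c,l,r in ((A,(298.4,110),(340.6,142)),(B,(178.6,251),(220.3,207)),(B,(179,251.5),(220.3,208))):
    P,Q=onz(c,*l,.230),onz(c,*r,.230);y=P-Q;print(P,Q,(P+Q)/2,np.linalg.norm(y),np.arctan2(-y[0],y[1]))
def cr(i,x,y,w): return cv2.resize(i[y:y+w,x:x+w],(400,400),interpolation=cv2.INTER_CUBIC)
cv2.imwrite('pics/ph.png',np.hstack([cr(A['color'],290,100,60),cr(B['color'],170,195,90)]))
E
```

```text
[ 0.7401 -0.1945  0.23  ] [ 0.7232 -0.3391  0.23  ] [ 0.7316 -0.2668  0.23  ] 0.1456583632118878 -0.1161802591477189
[ 0.7437 -0.1894  0.23  ] [ 0.717  -0.3247  0.23  ] [ 0.7303 -0.257   0.23  ] 0.13791821898504245 -0.1950422302438435
[ 0.7426 -0.1883  0.23  ] [ 0.7159 -0.3215  0.23  ] [ 0.7293 -0.2549  0.23  ] 0.13589159844268675 -0.19723203286083357
```

View pics/ph.png

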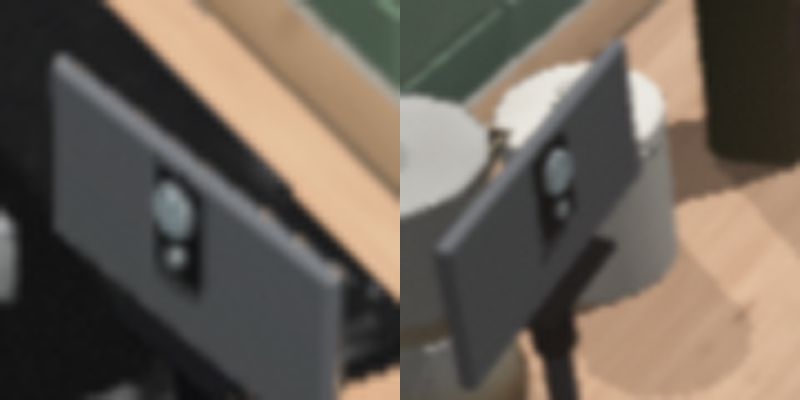

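```bash
python3 - <<'E'
from h import *
import pickle
np.set_printoptions(precision=4,suppress=True)
d=pickle.load(open('d0.pkl','rb'));A,B=d['scene'],d['side']
a,b=(298.3,109.8),(340.3,143.5);e,f=(180.1,251.7),(220.2,205.6)
P,e1=tri(ray(A,*a),ray(B,*e));Q,e2=tri(ray(A,*b),ray(B,*f));y=P-Q
print(P,e1,Q,e2,(P+Q)/2,np.linalg.norm(y),np.arctan2(-y[0],y[1]))
L,_=tri(ray(A,290+173/6.667,100+210/6.667),ray(B,170+160/4.444,195+167/4.444));print(L,_)
E
```

```text
[ 0.7425 -0.1913  0.2274] 0.0005945866853823089 [ 0.7229 -0.3379  0.2244] 0.0020661547694069055 [ 0.7327 -0.2646  0.2259] 0.14793918682689677 -0.13308090520118868
[ 0.7253 -0.2637  0.2152] 0.000978738580087339
```

Request:
{"api": "drive_tool", "payload": {"series": [[-1,1,0,0],[-2,2.1,0,0],[-2.5,2.6,0,0],[-2.5,2.6,-0.1,0],[-2,2.2,-0.1,0],[-1.5,1.6,0,0],[-1,1,0,0],[0,0,0,0.06],[0,0,0,0],[0,0,0,0],[0,0,0,0]]}}

```text
time_s: 7.72
ee_pos: [0.5806, -0.2444, 0.2808]
eef_rot: [[-0.991, 0.132, -0.0], [0.132, 0.991, 0.0], [0.0, -0.0, -1.0]]
wrist_force: [-0.5, -0.5, -1.0]
gripper_width: 0.467
gripper_force: 60.4
```

```bash
python3 - <<'E'
from h import *
import pickle
np.set_printoptions(precision=4,suppress=True)
s=env.read_state();print(s['ee_pos'],s['gripper_force'],s['time_s'])
d={n:cap(n) for n in ('scene','side')}; pickle.dump(d,open('d3.pkl','wb'))
for n,(x,y) in {'scene':(230,90),'side':(165,180)}.items(): d[n+'c']=cv2.resize(d[n]['color'][y:y+120,x:x+120],(400,400),interpolation=cv2.INTER_CUBIC)
cv2.imwrite('pics/f.png',np.hstack([d['scenec'],d['sidec']]))
E
```

```text
[ 0.5806 -0.2444  0.2808] 60.4486452229321 7.725
```

View pics/f.png

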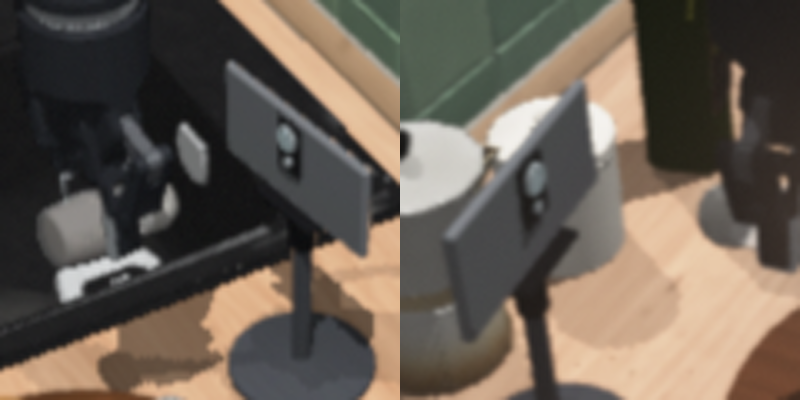

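Final view: the head is at about (281,151) in scene and (255,244) in side, facing the lens with a clear gap to the phone.

```bash
python3 - <<'E'
from h import *
import pickle
np.set_printoptions(precision=4,suppress=True)
d=pickle.load(open('d3.pkl','rb'));A,B=d['scene'],d['side']
H,e=tri(ray(A,281,151),ray(B,255,244.5))
y=-.133;Rl=np.array([[np.cos(y),-np.sin(y),0],[np.sin(y),np.cos(y),0],[0,0,1]])
L=np.array([.727,-.2635,.2135]);print(H,e,'in lens',Rl.T@(H-L))
s=env.read_state();R=np.array(s['eef_rot']);print('tool-model',Rl.T@(np.array(s['ee_pos'])+R@[-.0497,0,.067]-L))
E
```

```text
[ 0.6322 -0.2527  0.2096] 0.001207852172177213 in lens [-0.0954 -0.0018 -0.0039]
tool-model [-0.0979 -0.0004  0.0004]
```

```bash
python3 -c "
from h import *
print(env.close_job())"
```

```text
the job is handed in; nothing more can be done
None
```

I handed the job in with the shaker held in front of the lens: its head is about 97 mm out and within about 4 mm of the lens axis by my measurements, and it dips about 0.1 rad; no verdict came back.

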